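# Slide the keyed coupling hub onto the gear unit's stub

### The job

Take the flanged hub with the two-slot keyed bore and fit it on the upright keyed stub of the green gear unit: turn it until its slots line up with the stub's two keys, then lower it until its flange sits fully home, flat on the seat, and only then let go (do not drop it on). Leave the plain-bored hub and the gear wheel where they lie.

Things in the scene. Friction and masses are not known exactly. Their poses are not given: they have to be found in the camera images.
- hub_centre (a point): keyed hub, loose steel, lies flange down; point: its centre, 25 mm above the underside. 50 mm high: flange 88 mm across, 8 mm thick, at the bottom; above it a round barrel 64 mm across to grip. Through bore 32 mm across with two opposite slots, 17 mm wide, 52 mm from end to end, full height, along this x axis; z is its axis, up. Half a turn makes no difference. 0.4 to 0.7 kg.
- stub_seat (a point): centre of the round dark steel seat (92 mm across, top 72 mm above the bench) on the flat-topped green gear unit, on the axis of the fixed upright stub: shaft 24 mm across, 65 mm above the seat, two opposite keys along this x axis, 9 mm wide, 44 mm end to end; top 14 mm tapered. z up. Hub home: its centre 25 mm above this point, 4 mm (10 degrees) of play each way.
- plain_hub_centre (a point): bystander: flanged steel hub, outside the same as the keyed hub (88 mm flange, 64 mm barrel, 50 mm high) but with a plain round 32 mm bore, which does not go over the keys. Point: its centre, 25 mm above its underside.
- gear_centre (a point): bystander: steel spur gear wheel 82 mm across, 22 mm thick, plain 20 mm bore, lying flat. Point: its centre, 11 mm above its underside.
Things that resemble listed ones, but are neither listed nor needed, are in the scene too. What is shaped like the part that bears hub_centre but purple is not meant.

How it is judged:
By the outcome, as a careful person would: the job done as asked, in the order asked, and still so for the second after the job is handed in, with the robot touching nothing.
It also fails if it takes over 38 s, if anything falls off the work surface, if the arm or the gripper's body presses on something with over 40 N, if the wrist force passes 120 N, or if a joint passes its speed limit or range.

### The arm

A 6-joint arm with a two-finger parallel gripper is mounted at the origin on the work surface. World frame = base frame: x ahead of the robot, y to its left, z up, the work surface at z = 0. Lengths are in m, angles in degrees, forces in N, time in s.
With the tool pointing down it reaches from about 0.4 to 0.825 m from the base axis. Payload 7 kg.
Tool frame: the origin (TCP) lies midway between the tips of the shut fingers; the grasp point (between the pads) lies 19 mm behind it; z points along the fingers, y is the line along which they close (so a half turn about z gives the same grasp; the last joint's range is limited). The gripper opens to 88 mm and grips with 3 to 60 N. Pads are 19 mm wide; open, the fingers measure 130 mm over their backs; the gripper's body (78 mm by 193 mm) begins 47 mm behind the grasp point.
Start: joints at [-51.389, 20.546, 0.682, 0, -70.136, -16.507], TCP at [0.254, -0.625, 0.195] pointing down, gripper open.
Joint ranges: [-176.03, 176.03], [-82.01, 121.73], [-58.28, 71.71], [-173.87, 95.51], [-174.79, -0.11], [-173.66, 173.66]. Speed limits (degrees/s): [136.94, 136.94, 172.46, 180, 180, 180].

### API

Orientations are given as [roll, pitch, yaw] about the fixed x, y, z axes, in that order (R = Rz(yaw) Ry(pitch) Rx(roll)).
In Python, from plant import r gives the robot as it stands. The module is installed in compiled form; this text tells all that it offers.
- The arm moves only by the tool play_rows, never from a script. Its argument "rows" is a list of rows, each an object with "slide": the shift along the tool's x, y, z as a fraction of full scale, a list of three; "delta_rot": the turn, a rotation vector about the tool's x, y, z as a fraction of full scale, a list of three; "fingers": the opening, from -1 (shut) to 1 (fully open). In form: [{"slide": [x, y, z], "delta_rot": [rx, ry, rz], "fingers": fingers}, ...]. A call has 1 to 8 rows; each row shifts and turns the commanded pose from where the row before left it, along the tool's axes as they then stand; what a row does not reach is not made up. Full scale, the value 1, is 0.15 m for a shift and 0.08 rad for a turn. A row lasts 1/8 s, in which the tool goes at most 62.5 mm and 10.7 degrees, less where a joint would pass 70% of its speed; a pose out of reach is approached as far as the arm can. A call with a number of a shift or a turn outside -1 to 1 is refused whole. A call with a gripper value outside its range is refused whole. The fingers move at their own pace and stop on an object; "squeeze" is the grip in N (left out, the last holds). Time passes only in rows, so rows that do not move let the fingers close. It gives the time, the measured TCP pose, the force, the opening and the grip force at its end, in the units of the state.
- r.get_state(): the state, without advancing time (a new reading comes with each control period).
- r.capture(name): name is "scene" or "top" or "wrist"; returns a dict with "image" (480x640x3 uint8, blue, green, red), "fx", "fy", "cx", "cy" (pixels), "R" (3x3) and "t" (3): a world point X has camera coordinates R X + t; the wrist camera has in their place "T_tool_cam" (4x4, takes a point from camera to tool coordinates, whose origin is the TCP and whose axes are the flange's). Camera axes: x right, y down, z forward; pixel columns grow to the right and rows downward; lengths in m; the calibration is good to about 2 mm. A picture is of the moment at which its call begins: read the wrist's pose just before it. There is no depth.
- r.close_job(): hands the job in; it is judged then, once.
The state is a dict: "time_s": time; "joints": joint angles; "qd": joint speeds; "joint_torque": joint torques, N m; "tcp_pos": TCP position; "eef_rot": TCP orientation; "contact_force": force on the tool from outside, world axes, zero at the start; "moment": the same for the moment, N m; "gripper_width": finger opening in m; "gripper_force": force on a finger pad.
Only numpy, scipy, OpenCV 4.12 (cv2) and the standard library are available. Lean on these libraries where they do the work, as an engineer would, in place of code of your own. Each camera call takes 0.05 s, during which the arm holds its last target. There are 200 camera calls.

## Working session

There is one attempt and no reset: what is moved stays moved. The work goes in short steps, Python scripts to look and compute and a tool call to move; the robot and the scene stay as the last step left them, time stands still between calls to the robot, and variables do not carry over. Pictures are saved under pics/ and viewed, at most 10 in all, crops included, and the job is handed in when it is done.

Besides the shell and the picture viewer there is one more tool, called as name(argument=value, ...) on one line, values as JSON. play_rows: Moves the arm, as the interface text tells. Shift numbers are shares of 0.15 m and turn numbers shares of 0.08 rad, none past 1 either way. Its arguments: {"type":"object","properties":{"rows":{"type":"array"},"squeeze":{"type":"number"}},"required":["rows"]}

```bash
mkdir -p pics
cat > h.py <<'E'
import numpy as np, cv2
from scipy.spatial.transform import Rotation as Ro
from plant import r
def cap(n):
    s=r.get_state(); c=r.capture(n)
    if n=="wrist":
        T=np.eye(4);T[:3,:3]=Ro.from_euler('xyz',s['eef_rot'],degrees=True).as_matrix();T[:3,3]=s['tcp_pos']
        M=np.linalg.inv(T@np.array(c['T_tool_cam']));c['R'],c['t']=M[:3,:3],M[:3,3]
    c['R']=np.array(c['R']);c['t']=np.array(c['t']).ravel()
    return c
def plane(c,uv,z):
    uv=np.atleast_2d(uv).astype(float)
    d=np.c_[(uv[:,0]-c['cx'])/c['fx'],(uv[:,1]-c['cy'])/c['fy'],np.ones(len(uv))]@c['R']
    o=-c['R'].T@c['t']
    return o+d*((z-o[2])/d[:,2])[:,None]
E
python3 - <<'E'
from h import *
c=cap("top");cv2.imwrite("pics/top.png",c['image']);print(c['R'],c['t'],c['fx'])
c=cap("scene");cv2.imwrite("pics/scene.png",c['image'])
print(r.get_state())
E
```

```text
[[-0.00835283 -0.99973346  0.02152322]
 [-0.99816192  0.00704381 -0.06019277]
 [ 0.06002512 -0.02198644 -0.9979547 ]] [-0.00666567  0.46121455  0.96492798] 441.7267490402465
{'time_s': 0.1, 'joints': array([-5.13902721e+01,  2.05876086e+01,  6.38797041e-01, -1.82752734e-02,
       -7.01382068e+01, -1.65073596e+01]), 'qd': array([-0.04926342, -0.16972978,  0.1764061 ,  0.05620675, -0.03249324,
       -0.03101563]), 'joint_torque': array([-3.74968498e-03, -5.84162593e+01,  2.93749684e+01,  7.01567933e+00,
        1.00939261e-02, -7.99362624e-05]), 'tcp_pos': array([ 0.25376073, -0.62493866,  0.1940099 ]), 'eef_rot': array([ 1.79911686e+02, -8.25486784e-03, -1.57903847e+02]), 'contact_force': array([-0.87311712, -0.37491044, -0.18206338]), 'moment': array([-0.06956325, -0.00786212,  0.03292027]), 'gripper_force': 0.0, 'gripper_width': 0.08792743695972086}
```

View pics/top.png

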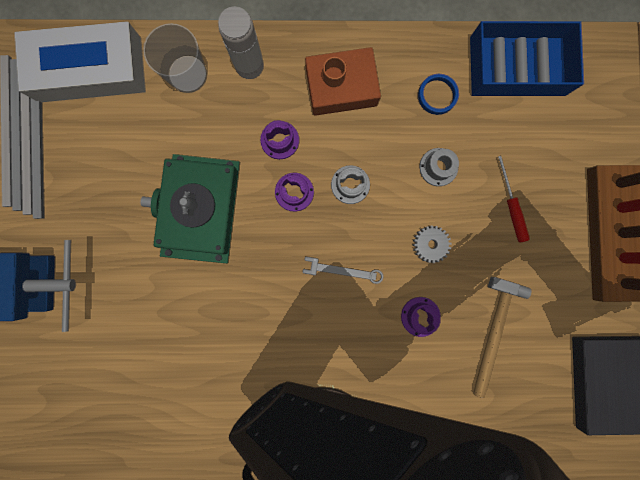

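View pics/scene.png

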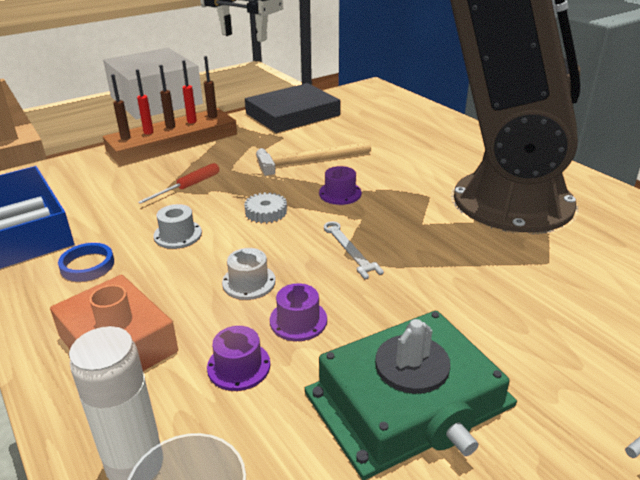

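Top view: the grey keyed hub is at about (351,184), the plain hub at (438,166), the gear wheel at (432,244) and the stub at (187,203). The purple decoy at (294,192) lies close to the keyed hub. I'll compute rough positions, then look from near with the wrist camera.

Run:
```python
from h import *
c=cap("top")
for n,uv,z in [("hub",(351,184),.03),("purp",(294,191),.03),("purp2",(280,139),.03),("plain",(438,166),.03),("seat",(192,205),.072)]: print(n,plane(c,uv,z)[0].round(3))
w=cap("wrist"); print(np.array(w['T_tool_cam']).round(3),w['fx'])
im=c['image']; cv2.imwrite("pics/crop.png",np.hstack([cv2.resize(im[y-50:y+50,x-50:x+50],(400,400),interpolation=cv2.INTER_CUBIC) for x,y in((351,184),(192,205))]))
```

```text
hub [ 0.56  -0.067  0.03 ]
purp [0.545 0.058 0.03 ]
purp2 [0.661 0.088 0.03 ]
plain [ 0.6  -0.26  0.03]
seat [0.511 0.268 0.072]
[[ 0.    -0.968 -0.252  0.066]
 [ 1.     0.     0.001 -0.   ]
 [-0.001 -0.252  0.968 -0.191]
 [ 0.     0.     0.     1.   ]] 390.8487896554752
```

View pics/crop.png

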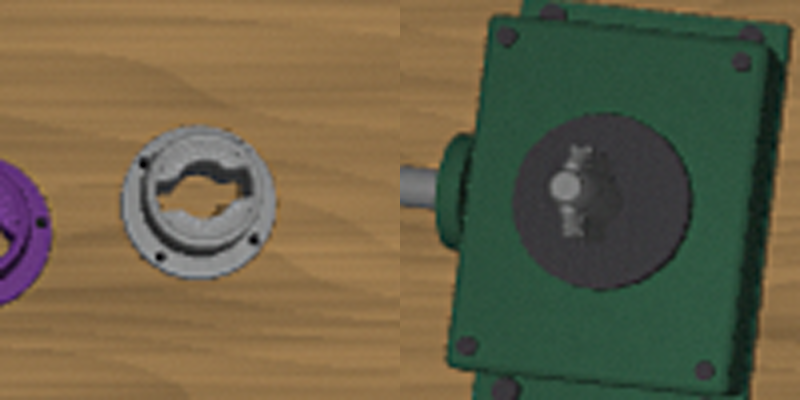

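The hub's slots run roughly along world y and the keys roughly along world x, so about 85° of turn is needed. I'll go over the hub with yaw -90, which leaves joint 6 room for that turn.

```bash
cat >> h.py <<'E'
def plan(pos,yaw,n):
    s=r.get_state();p=np.array(s['tcp_pos']);y0=s['eef_rot'][2]
    dy=(yaw-y0+180)%360-180; d=np.array(pos)-p
    print("from",p.round(4),round(y0,2),"turn/row",round(-np.radians(dy)/n/.08,3))
    for i in range(n):
        m=Ro.from_euler('xyz',[180,0,y0+dy*i/n],degrees=True).as_matrix()
        print((m.T@d/n/.15).round(3).tolist())
E
python3 -c "
from h import *
plan([.56,-.067,.2],-90,16)"
```

```text
from [ 0.2539 -0.6251  0.1943] -157.9 turn/row -0.926
[-0.206, 0.167, -0.002]
[-0.218, 0.152, -0.002]
[-0.228, 0.135, -0.002]
[-0.238, 0.118, -0.002]
[-0.246, 0.1, -0.002]
[-0.252, 0.082, -0.002]
[-0.258, 0.063, -0.002]
[-0.262, 0.044, -0.002]
[-0.264, 0.024, -0.002]
[-0.265, 0.004, -0.002]
[-0.265, -0.015, -0.002]
[-0.263, -0.035, -0.002]
[-0.26, -0.054, -0.002]
[-0.255, -0.073, -0.002]
[-0.249, -0.092, -0.002]
[-0.241, -0.11, -0.002]
```

play_rows(rows=[{"slide": [-0.206, 0.167, 0], "delta_rot": [0, 0, -0.926], "fingers": 1}, {"slide": [-0.218, 0.152, 0], "delta_rot": [0, 0, -0.926], "fingers": 1}, {"slide": [-0.228, 0.135, 0], "delta_rot": [0, 0, -0.926], "fingers": 1}, {"slide": [-0.238, 0.118, 0], "delta_rot": [0, 0, -0.926], "fingers": 1}, {"slide": [-0.246, 0.1, 0], "delta_rot": [0, 0, -0.926], "fingers": 1}, {"slide": [-0.252, 0.082, 0], "delta_rot": [0, 0, -0.926], "fingers": 1}, {"slide": [-0.258, 0.063, 0], "delta_rot": [0, 0, -0.926], "fingers": 1}, {"slide": [-0.262, 0.044, 0], "delta_rot": [0, 0, -0.926], "fingers": 1}])

```text
time_s: 1.2
tcp_pos: [0.4076, -0.3449, 0.1949]
eef_rot: [-180.0, 0.0, -123.8]
contact_force: [0.6, -0.7, -0.1]
gripper_width: 0.0878
gripper_force: 0.0
```

play_rows(rows=[{"slide": [-0.264, 0.024, 0], "delta_rot": [0, 0, -0.926], "fingers": 1}, {"slide": [-0.265, 0.004, 0], "delta_rot": [0, 0, -0.926], "fingers": 1}, {"slide": [-0.265, -0.015, 0], "delta_rot": [0, 0, -0.926], "fingers": 1}, {"slide": [-0.263, -0.035, 0], "delta_rot": [0, 0, -0.926], "fingers": 1}, {"slide": [-0.26, -0.054, 0], "delta_rot": [0, 0, -0.926], "fingers": 1}, {"slide": [-0.255, -0.073, 0], "delta_rot": [0, 0, -0.926], "fingers": 1}, {"slide": [-0.249, -0.092, 0], "delta_rot": [0, 0, -0.926], "fingers": 1}, {"slide": [-0.241, -0.11, 0], "delta_rot": [0, 0, -0.926], "fingers": 1}])

```text
time_s: 2.2
tcp_pos: [0.5607, -0.0658, 0.1949]
eef_rot: [-180.0, 0.0, -89.8]
contact_force: [1.0, -0.2, 0.9]
gripper_width: 0.0878
gripper_force: 0.0
```

play_rows(rows=[{"slide": [0, 0, 0], "delta_rot": [0, 0, 0], "fingers": 1}, {"slide": [0, 0, 0], "delta_rot": [0, 0, 0], "fingers": 1}])

```text
time_s: 2.45
tcp_pos: [0.5599, -0.067, 0.1946]
eef_rot: [180.0, -0.0, -90.0]
contact_force: [-0.1, -0.7, -0.4]
gripper_width: 0.0876
gripper_force: 0.0
```

```bash
python3 -c "
from h import *
c=cap('wrist');cv2.imwrite('pics/w1.png',c['image']);s=r.get_state();print(s['tcp_pos'],s['eef_rot'],s['joints'],s['time_s'])"
```

```text
[ 0.55980494 -0.06738501  0.1947044 ] [ 1.79972002e+02 -3.24978289e-03 -9.00181032e+01] [ 1.30206185e+01  1.01498084e+01 -1.35753386e+01 -3.44078514e-03
 -6.63028626e+01 -1.30373389e+01] 2.5
```

View pics/w1.png

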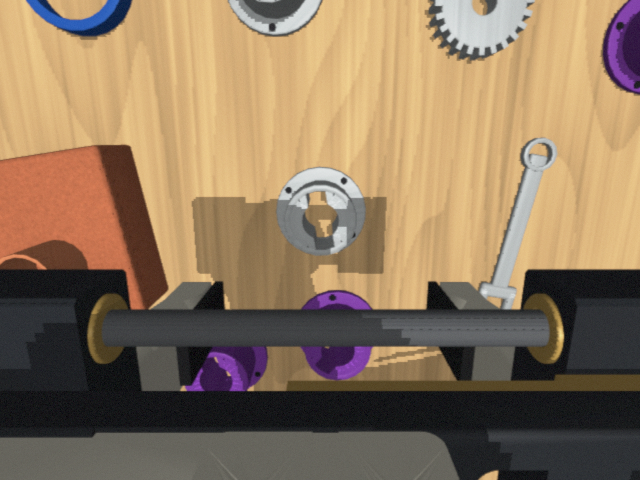

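The wrist view shows the keyed hub at (321,211), slots nearly vertical in the image, partly in the gripper's shadow. I'll put the camera straight over it and lower for a precise measurement.

play_rows(rows=[{"slide": [-0.22, 0, 0.25], "delta_rot": [0, 0, 0], "fingers": 1}, {"slide": [-0.22, 0, 0.25], "delta_rot": [0, 0, 0], "fingers": 1}, {"slide": [0, 0, 0], "delta_rot": [0, 0, 0], "fingers": 1}, {"slide": [0, 0, 0], "delta_rot": [0, 0, 0], "fingers": 1}])

```text
time_s: 3.0
tcp_pos: [0.5605, -0.0018, 0.1205]
eef_rot: [-180.0, -0.0, -90.0]
contact_force: [-0.2, -1.0, 0.6]
gripper_width: 0.0874
gripper_force: 0.0
```

```bash
cat >> h.py <<'E'
def proj(c,X):
    p=c['R']@np.array(X)+c['t']; return np.array([c['fx']*p[0]/p[2]+c['cx'],c['fy']*p[1]/p[2]+c['cy']])
def rectify(c,ctr,z,half=.06,ppm=5000):
    # metric top-down patch of plane z: u = world x, v = world y
    o=np.array(ctr)[:2]; N=int(2*half*ppm)
    W=[[-half,-half],[half,-half],[half,half],[-half,half]]
    src=np.float32([proj(c,[o[0]+a,o[1]+b,z]) for a,b in W]); dst=np.float32([[0,0],[N,0],[N,N],[0,N]])
    return cv2.warpPerspective(c['image'],cv2.getPerspectiveTransform(src,dst),(N,N))
E
python3 - <<'E'
from h import *
c=cap('wrist');s=r.get_state();print(s['tcp_pos'],s['eef_rot'])
cv2.imwrite('pics/w2.png',c['image'])
hub=[.56,-.067]
a=rectify(c,hub,.05);b=rectify(c,hub,.008)
cv2.imwrite('pics/w2r.png',cv2.resize(np.hstack([a,b]),(800,400)))
E
```

```text
[ 0.56082089 -0.0018388   0.12093136] [-1.79911601e+02  6.88986040e-03 -9.00296499e+01]
```

View pics/w2r.png

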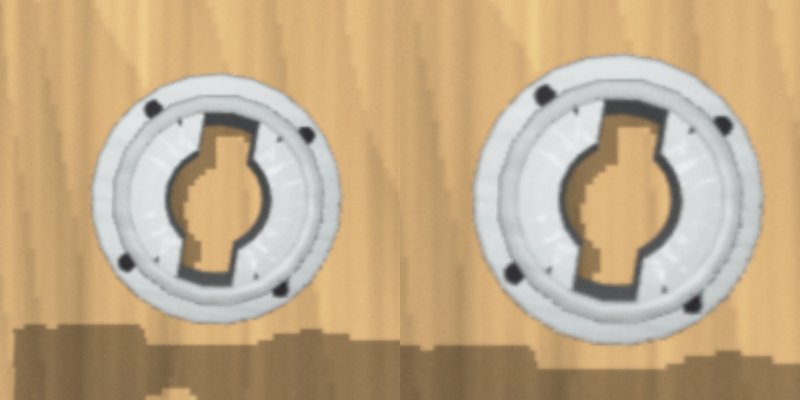

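The hub is clear and unshadowed: flange ring near (217,199) in the left patch, slots tilted about 8° from vertical. I'll segment the bore and the flange.

```bash
cat >> h.py <<'E'
def hubfit(c,hub,z0,bright=150):
    """centre from flange edge (z0+.008) and slot angle from bore rim (z0+.05)"""
    out=[]
    for z,k in((z0+.008,'flange'),(z0+.05,'bore')):
        a=rectify(c,hub,z); h=cv2.cvtColor(a,cv2.COLOR_BGR2HSV)
        m=((h[...,1]<60)&(h[...,2]>(60 if k=='flange' else bright))).astype('u1')*255
        m=cv2.morphologyEx(m,cv2.MORPH_CLOSE,np.ones((5,5)))
        cs,hi=cv2.findContours(m,cv2.RETR_CCOMP,cv2.CHAIN_APPROX_NONE)
        i=max((j for j in range(len(cs)) if (hi[0][j][3]>=0)==(k=='bore')),key=lambda j:cv2.contourArea(cs[j]))
        if k=='flange':
            (x,y),d,_=cv2.fitEllipse(cs[i]); print('flange diam',np.array(d)/5)
        else:
            M=cv2.moments(cs[i]);x,y=M['m10']/M['m00'],M['m01']/M['m00']
            print('bore rect',cv2.minAreaRect(cs[i]),'area',M['m00']/25)
            ang=np.degrees(.5*np.arctan2(2*M['mu11'],M['mu20']-M['mu02'])); out.append(ang)
        p=np.array(hub[:2])+(np.array([x,y])-300)/5000; print(k,p.round(4)); out.append(p)
    print('slot angle',out[1]); return out
E
python3 - <<'E'
from h import *
c=cap('wrist'); hubfit(c,[.56,-.067],0)
t=cap('top');
E
```

```text
flange diam [87.02203369 87.08614502]
flange [ 0.5653 -0.0672]
bore rect ((327.0, 299.0), (160.0, 264.0), 0.0) area 1173.3
bore [ 0.5653 -0.0673]
slot angle -80.34535226485288
```

play_rows(rows=[{"slide": [0.218, -0.015, 0], "delta_rot": [0, 0, 0], "fingers": 1}, {"slide": [0.218, -0.015, 0.1], "delta_rot": [0, 0, 0], "fingers": 1}, {"slide": [0, 0, 0.2], "delta_rot": [0, 0, 0], "fingers": 1}, {"slide": [0, 0, 0.2], "delta_rot": [0, 0, 0], "fingers": 1}, {"slide": [0, 0, 0.1], "delta_rot": [0, 0, 0], "fingers": 1}, {"slide": [0, 0, 0.1], "delta_rot": [0, 0, 0], "fingers": 1}, {"slide": [0, 0, 0], "delta_rot": [0, 0, 0], "fingers": 1}])

```text
time_s: 4.03
tcp_pos: [0.5644, -0.0666, 0.0144]
eef_rot: [179.9, -0.0, -90.0]
contact_force: [-0.1, -0.6, -0.2]
gripper_width: 0.0878
gripper_force: 0.0
```

```bash
python3 -c "
from h import *
for i in range(3):
  r.capture('top');s=r.get_state();print(s['tcp_pos'].round(4),s['contact_force'])"
```

```text
[ 0.565  -0.0664  0.0151] [-0.29830044  0.62513577  0.08459227]
[ 0.5654 -0.0664  0.0155] [0.41869231 0.54156037 0.10803166]
[ 0.5655 -0.0663  0.0157] [-0.08225268  0.42353231  0.55928486]
```

play_rows(rows=[{"slide": [0.005, 0, 0.005], "delta_rot": [0, 0, 0], "fingers": 1}, {"slide": [0, 0, 0], "delta_rot": [0, 0, 0], "fingers": -1}, {"slide": [0, 0, 0], "delta_rot": [0, 0, 0], "fingers": -1}, {"slide": [0, 0, 0], "delta_rot": [0, 0, 0], "fingers": -1}, {"slide": [0, 0, 0], "delta_rot": [0, 0, 0], "fingers": -1}, {"slide": [0, 0, 0], "delta_rot": [0, 0, 0], "fingers": -1}], squeeze=40)

```text
time_s: 4.92
tcp_pos: [0.5645, -0.0672, 0.0142]
eef_rot: [180.0, -0.0, -90.0]
contact_force: [-1.6, -0.2, 2.3]
gripper_width: 0.0614
gripper_force: 40.0
```

play_rows(rows=[{"slide": [0, 0, -0.1], "delta_rot": [0, 0, 0], "fingers": -1}, {"slide": [0, 0, -0.3], "delta_rot": [0, 0, 0], "fingers": -1}, {"slide": [0, 0, -0.4], "delta_rot": [0, 0, 0], "fingers": -1}, {"slide": [0, 0, -0.4], "delta_rot": [0, 0, 0], "fingers": -1}, {"slide": [0, 0, -0.13], "delta_rot": [0, 0, 0], "fingers": -1}])

```text
time_s: 5.55
tcp_pos: [0.5664, -0.0672, 0.2187]
eef_rot: [-179.6, 0.0, -90.0]
contact_force: [-0.6, 0.7, -6.8]
gripper_width: 0.0617
gripper_force: 40.0
```

Hub gripped and lifted. Next I'll go beside the stub with yaw about -10, so that the wrist camera stands over it.

```bash
python3 -c "
from h import *
plan([.437,.281,.219],-10,18)"
```

```text
from [ 0.5664 -0.0672  0.2187] -89.96 turn/row -0.969
[-0.129, 0.048, -0.0]
[-0.132, 0.038, -0.0]
[-0.135, 0.027, -0.0]
[-0.137, 0.017, -0.0]
[-0.137, 0.006, -0.0]
[-0.137, -0.004, -0.0]
[-0.137, -0.015, -0.0]
[-0.135, -0.026, -0.0]
[-0.133, -0.036, -0.0]
[-0.13, -0.046, -0.0]
[-0.126, -0.056, -0.0]
[-0.121, -0.066, -0.0]
[-0.115, -0.075, -0.0]
[-0.109, -0.084, -0.0]
[-0.102, -0.092, -0.0]
[-0.095, -0.099, -0.0]
[-0.087, -0.106, -0.0]
[-0.079, -0.113, -0.0]
```

play_rows(rows=[{"slide": [-0.129, 0.048, 0], "delta_rot": [0, 0, -0.97], "fingers": -1}, {"slide": [-0.132, 0.038, 0], "delta_rot": [0, 0, -0.97], "fingers": -1}, {"slide": [-0.135, 0.027, 0], "delta_rot": [0, 0, -0.97], "fingers": -1}, {"slide": [-0.137, 0.017, 0], "delta_rot": [0, 0, -0.97], "fingers": -1}, {"slide": [-0.137, 0.006, 0], "delta_rot": [0, 0, -0.97], "fingers": -1}, {"slide": [-0.137, -0.004, 0], "delta_rot": [0, 0, -0.97], "fingers": -1}])

```text
time_s: 6.3
tcp_pos: [0.5207, 0.0493, 0.2137]
eef_rot: [180.0, 0.0, -63.2]
contact_force: [0.3, 0.4, -5.8]
gripper_width: 0.0622
gripper_force: 40.0
```

play_rows(rows=[{"slide": [-0.137, -0.015, 0], "delta_rot": [0, 0, -0.97], "fingers": -1}, {"slide": [-0.135, -0.026, 0], "delta_rot": [0, 0, -0.97], "fingers": -1}, {"slide": [-0.133, -0.036, 0], "delta_rot": [0, 0, -0.97], "fingers": -1}, {"slide": [-0.13, -0.046, 0], "delta_rot": [0, 0, -0.97], "fingers": -1}, {"slide": [-0.126, -0.056, 0], "delta_rot": [0, 0, -0.97], "fingers": -1}, {"slide": [-0.121, -0.066, 0], "delta_rot": [0, 0, -0.97], "fingers": -1}])

```text
time_s: 7.05
tcp_pos: [0.4774, 0.1653, 0.2138]
eef_rot: [180.0, 0.0, -36.5]
contact_force: [-0.3, -0.5, -5.0]
gripper_width: 0.0618
gripper_force: 40.0
```

play_rows(rows=[{"slide": [-0.115, -0.075, 0], "delta_rot": [0, 0, -0.97], "fingers": -1}, {"slide": [-0.109, -0.084, 0], "delta_rot": [0, 0, -0.97], "fingers": -1}, {"slide": [-0.102, -0.092, 0], "delta_rot": [0, 0, -0.97], "fingers": -1}, {"slide": [-0.095, -0.099, 0], "delta_rot": [0, 0, -0.97], "fingers": -1}, {"slide": [-0.087, -0.106, 0], "delta_rot": [0, 0, -0.97], "fingers": -1}, {"slide": [-0.079, -0.113, 0], "delta_rot": [0, 0, -0.97], "fingers": -1}, {"slide": [0, 0, 0], "delta_rot": [0, 0, 0], "fingers": -1}, {"slide": [0, 0, 0], "delta_rot": [0, 0, 0], "fingers": -1}])

```text
time_s: 8.05
tcp_pos: [0.4349, 0.2805, 0.2136]
eef_rot: [180.0, 0.0, -10.0]
contact_force: [-0.7, 0.2, -6.0]
gripper_width: 0.0616
gripper_force: 40.0
```

Run:
```python
from h import *
c=cap('wrist');s=r.get_state();print(s['tcp_pos'],s['eef_rot'],s['joints'],s['time_s'])
cv2.imwrite('pics/w3.png',c['image'])
st=[.511,.268]
a=rectify(c,st,.072);b=rectify(c,st,.13)
cv2.imwrite('pics/w3r.png',np.vstack([np.hstack([cv2.resize(a,(400,400)),cv2.resize(b,(400,400))]),np.pad(cv2.resize(c['image'],(266,200)),((0,0),(0,534),(0,0)))]))
```

```text
[0.43508052 0.28035394 0.21364411] [ 1.79980724e+02  1.78891507e-02 -1.00050215e+01] [ 5.45405493e+01  4.91602689e+00 -1.72317295e+01 -8.49321312e-03
 -6.78773372e+01  2.54576324e+01] 8.1
```

View pics/w3r.png

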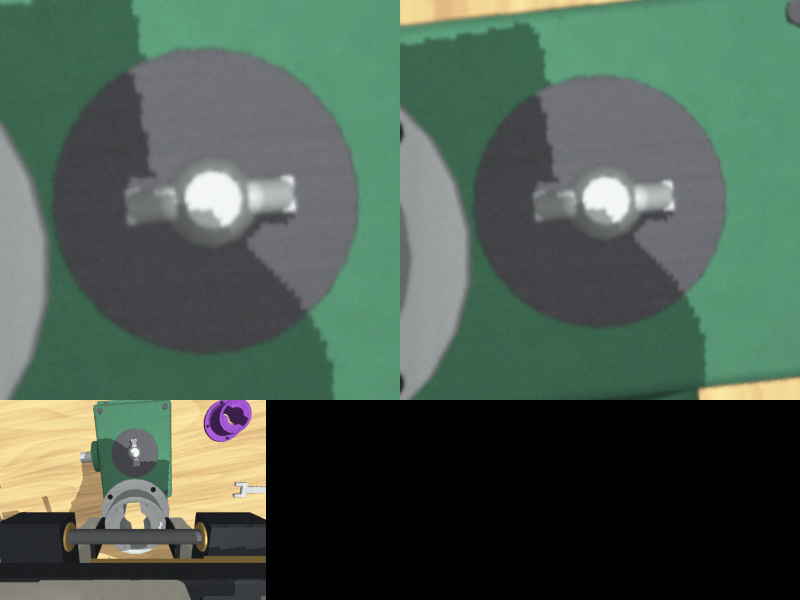

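The stub patch shows the seat centred at (205.5,201), which is world (0.5127, 0.2683). The keys run at about -3°, from (127,202) to (295,193). I'll check the hub's pose in the hand too.

Run:
```python
from h import *
c=cap('wrist');s=r.get_state();p=s['tcp_pos'];z0=p[2]-.0145
a=rectify(c,p[:2],z0+.008);b=rectify(c,p[:2],z0+.05)
st=[.5127,.2683]
k=rectify(c,st,.125,half=.03,ppm=13000)
cv2.imwrite('pics/w4r.png',np.hstack([cv2.resize(x,(266,266)) for x in (a,b)]+[cv2.resize(k,(266,266))]))
h=cv2.cvtColor(k,cv2.COLOR_BGR2HSV); 
# keys by local saturation/edges
e=cv2.Canny(cv2.GaussianBlur(k,(7,7),0),20,60)
L=cv2.HoughLinesP(e,1,np.pi/360,40,minLineLength=60,maxLineGap=8)
for l in (L if L is not None else [])[:12]:
    x1,y1,x2,y2=map(int,np.ravel(l)); print((x1,y1,x2,y2),round(np.degrees(np.arctan2(y2-y1,x2-x1)),1))
```

```text
(no output)
```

View pics/w4r.png

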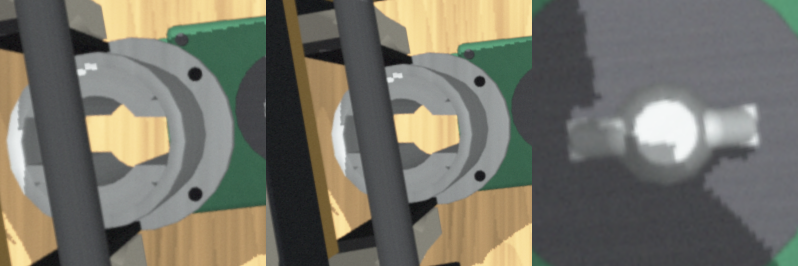

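```bash
python3 -c "
from h import *
plan([.5127,.2683,.165],-13.7,3)"
```

```text
from [0.4352 0.2803 0.2137] -10.02 turn/row 0.268
[0.174, -0.004, 0.108]
[0.174, -0.007, 0.108]
[0.174, -0.011, 0.108]
```

play_rows(rows=[{"slide": [0.174, -0.004, 0], "delta_rot": [0, 0, 0.268], "fingers": -1}, {"slide": [0.174, -0.007, 0], "delta_rot": [0, 0, 0.268], "fingers": -1}, {"slide": [0.174, -0.011, 0], "delta_rot": [0, 0, 0.268], "fingers": -1}, {"slide": [0, 0, 0.15], "delta_rot": [0, 0, 0], "fingers": -1}, {"slide": [0, 0, 0.175], "delta_rot": [0, 0, 0], "fingers": -1}, {"slide": [0, 0, 0], "delta_rot": [0, 0, 0], "fingers": -1}])

```text
time_s: 8.9
tcp_pos: [0.5115, 0.2672, 0.1628]
eef_rot: [179.8, 0.2, -13.7]
contact_force: [0.3, -0.4, -4.5]
gripper_width: 0.0617
gripper_force: 40.0
```

Run:
```python
from h import *
P=[]
for i in range(4):
  c=cap('wrist');s=r.get_state();P.append(s['tcp_pos'])
print(np.mean(P,0).round(4),s['eef_rot'],s['contact_force'])
p=P[-1];z0=p[2]-.0145
a=rectify(c,p[:2],z0+.05);t=cap('scene');q=proj(t,[.5127,.2683,.14]).astype(int);
x=t['image'][q[1]-70:q[1]+70,q[0]-70:q[0]+70]
cv2.imwrite('pics/w5.png',np.hstack([cv2.resize(a,(400,400)),cv2.resize(x,(400,400))]))
```

```text
[0.5132 0.2688 0.1657] [-1.79904117e+02 -8.69994821e-02 -1.36346322e+01] [-0.46439211  0.40040011 -5.59522408]
```

View pics/w5.png

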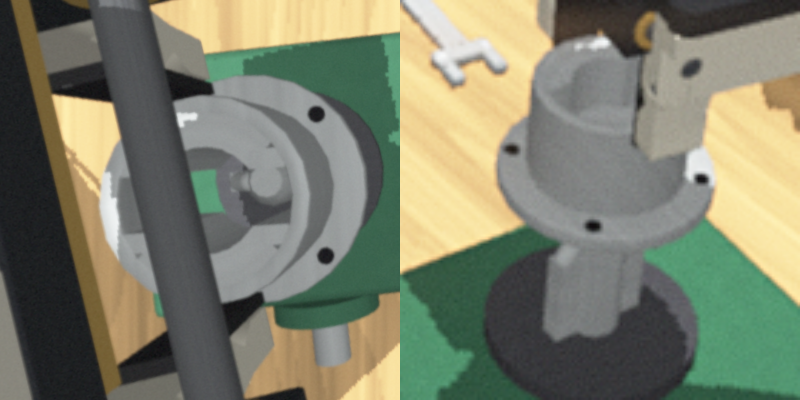

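The hub is over the stub, which is visible through the bore with its keys along the slots. I'll lower it slowly.

play_rows(rows=[{"slide": [0, 0, 0.06], "delta_rot": [0, 0, 0], "fingers": -1}, {"slide": [0, 0, 0.06], "delta_rot": [0, 0, 0], "fingers": -1}, {"slide": [0, 0, 0.06], "delta_rot": [0, 0, 0], "fingers": -1}, {"slide": [0, 0, 0.06], "delta_rot": [0, 0, 0], "fingers": -1}, {"slide": [0, 0, 0], "delta_rot": [0, 0, 0], "fingers": -1}])

```text
time_s: 9.78
tcp_pos: [0.5122, 0.2685, 0.1277]
eef_rot: [179.9, 0.1, -13.6]
contact_force: [0.2, -0.1, -5.1]
gripper_width: 0.0617
gripper_force: 40.0
```

Free so far, with the underside at about 0.113, below the taper. I'll continue.

play_rows(rows=[{"slide": [0, 0, 0.06], "delta_rot": [0, 0, 0], "fingers": -1}, {"slide": [0, 0, 0.06], "delta_rot": [0, 0, 0], "fingers": -1}, {"slide": [0, 0, 0.06], "delta_rot": [0, 0, 0], "fingers": -1}, {"slide": [0, 0, 0.05], "delta_rot": [0, 0, 0], "fingers": -1}, {"slide": [0, 0, 0], "delta_rot": [0, 0, 0], "fingers": -1}])

```text
time_s: 10.4
tcp_pos: [0.5123, 0.2686, 0.0935]
eef_rot: [179.9, 0.0, -13.6]
contact_force: [0.5, 0.4, -5.8]
gripper_width: 0.0613
gripper_force: 40.0
```

play_rows(rows=[{"slide": [0, 0, 0.02], "delta_rot": [0, 0, 0], "fingers": -1}, {"slide": [0, 0, 0.013], "delta_rot": [0, 0, 0], "fingers": -1}, {"slide": [0, 0, 0], "delta_rot": [0, 0, 0], "fingers": -1}])

```text
time_s: 10.78
tcp_pos: [0.5127, 0.2689, 0.0894]
eef_rot: [180.0, 0.0, -13.6]
contact_force: [-0.1, 0.5, -4.8]
gripper_width: 0.062
gripper_force: 40.0
```

play_rows(rows=[{"slide": [0, 0, 0.007], "delta_rot": [0, 0, 0], "fingers": -1}, {"slide": [0, 0, 0], "delta_rot": [0, 0, 0], "fingers": -1}])

```text
time_s: 11.02
tcp_pos: [0.5127, 0.269, 0.0884]
eef_rot: [-180.0, 0.0, -13.6]
contact_force: [0.4, 0.1, -6.4]
gripper_width: 0.0615
gripper_force: 40.0
```

play_rows(rows=[{"slide": [0, 0, 0.007], "delta_rot": [0, 0, 0], "fingers": -1}, {"slide": [0, 0, 0], "delta_rot": [0, 0, 0], "fingers": -1}])

```text
time_s: 11.28
tcp_pos: [0.5127, 0.2689, 0.0872]
eef_rot: [180.0, 0.0, -13.6]
contact_force: [-0.4, -0.4, -5.7]
gripper_width: 0.0618
gripper_force: 40.0
```

play_rows(rows=[{"slide": [0, 0, 0.007], "delta_rot": [0, 0, 0], "fingers": -1}, {"slide": [0, 0, 0], "delta_rot": [0, 0, 0], "fingers": -1}])

```text
time_s: 11.52
tcp_pos: [0.5128, 0.269, 0.0863]
eef_rot: [-180.0, -0.0, -13.6]
contact_force: [0.1, 0.3, -5.3]
gripper_width: 0.0617
gripper_force: 40.0
```

play_rows(rows=[{"slide": [0, 0, 0.005], "delta_rot": [0, 0, 0], "fingers": -1}, {"slide": [0, 0, 0], "delta_rot": [0, 0, 0], "fingers": -1}])

```text
time_s: 11.78
tcp_pos: [0.5129, 0.2691, 0.0862]
eef_rot: [-180.0, -0.0, -13.6]
contact_force: [-3.0, -1.0, 2.7]
gripper_width: 0.0618
gripper_force: 40.0
```

Contact came at the expected home height, 0.0862. One slight press for flushness, then I'll open.

play_rows(rows=[{"slide": [0, 0, 0.003], "delta_rot": [0, 0, 0], "fingers": -1}, {"slide": [0, 0, 0], "delta_rot": [0, 0, 0], "fingers": -1}])

```text
time_s: 12.02
tcp_pos: [0.5129, 0.269, 0.0861]
eef_rot: [-180.0, -0.0, -13.6]
contact_force: [-4.1, -0.8, 7.6]
gripper_width: 0.0616
gripper_force: 40.0
```

play_rows(rows=[{"slide": [0, 0, 0], "delta_rot": [0, 0, 0], "fingers": 1}, {"slide": [0, 0, 0], "delta_rot": [0, 0, 0], "fingers": 1}, {"slide": [0, 0, 0], "delta_rot": [0, 0, 0], "fingers": 1}, {"slide": [0, 0, 0], "delta_rot": [0, 0, 0], "fingers": 1}, {"slide": [0, 0, 0], "delta_rot": [0, 0, 0], "fingers": 1}])

```text
time_s: 12.65
tcp_pos: [0.5128, 0.269, 0.085]
eef_rot: [180.0, 0.0, -13.6]
contact_force: [-0.3, -0.6, 0.2]
gripper_width: 0.0876
gripper_force: 0.0
```

play_rows(rows=[{"slide": [0, 0, -0.05], "delta_rot": [0, 0, 0], "fingers": 1}, {"slide": [0, 0, -0.15], "delta_rot": [0, 0, 0], "fingers": 1}, {"slide": [0, 0, -0.3], "delta_rot": [0, 0, 0], "fingers": 1}, {"slide": [0, 0, -0.3], "delta_rot": [0, 0, 0], "fingers": 1}, {"slide": [-0.3, 0, 0], "delta_rot": [0, 0, 0], "fingers": 1}, {"slide": [-0.2, 0, 0], "delta_rot": [0, 0, 0], "fingers": 1}, {"slide": [0, 0, 0], "delta_rot": [0, 0, 0], "fingers": 1}])

```text
time_s: 13.52
tcp_pos: [0.4386, 0.2871, 0.2063]
eef_rot: [-179.9, -0.0, -13.5]
contact_force: [0.6, 0.4, 0.4]
gripper_width: 0.0876
gripper_force: 0.0
```

Run:
```python
from h import *
c=cap('wrist');st=[.5127,.2683]
t=cap('scene');q=proj(t,[.5127,.2683,.1]).astype(int);x=t['image'][q[1]-70:q[1]+70,q[0]-70:q[0]+70]
cv2.imwrite('pics/w6.png',np.hstack([cv2.resize(rectify(c,st,.08),(400,400)),cv2.resize(x,(400,400))]))
hubfit(c,st,.072)
```

```text
flange diam [89.00388184 90.62717285]
flange [0.5131 0.2687]
bore rect ((429.7500305175781, 419.2500915527344), (21.21320343017578, 28.991374969482422), 45.0) area 20.18
bore [0.5386 0.292 ]
slot angle -46.584521478122475
```

View pics/w6.png

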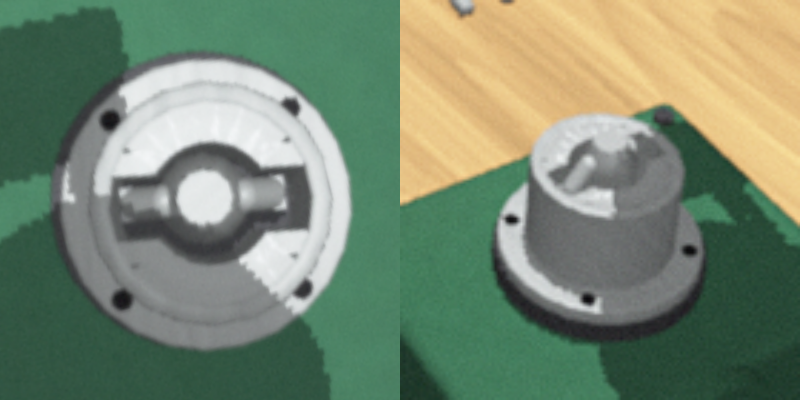

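The hub sits flat on the seat with its keys centred in the slots, and the flange centre measures (0.513, 0.269). Handing in.

```bash
python3 -c "
from plant import r
print(r.close_job())"
```

```text
the job is handed in; nothing more can be done
None
```

The keyed hub is home on the stub, flange flat on the seat, keys in its slots; I let go only after it seated, the arm never went near the plain hub or gear wheel, and I handed the job in at about 13.6 s.

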